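Put the last bottle away and wedge the bottle case's dovetailed lid shut

TASK

Stand the small amber bottle that was left out in the empty middle place of the wooden bottle case, setting it down gently. Then lay the case's lid in its tapered dovetail ways, narrow end first, and slide it along until it wedges tight and holds by itself: a firm push of about 12 N seats it, and a push of 30 N or more would split the ways. Leave the other two bottles standing in the case, do not shift the jars, the oil bottle and the scoop, and let go of everything at the end.

Things in the scene. Friction and masses are not known exactly. Their poses are not given: they have to be found in the camera images.
- bottle_case: Oblong oak bottle case, open on top; its rubber mat holds it fast. 184 mm long (x), 92 mm wide, 132 mm high, origin on the table under its middle. Three compartments in a row at x = -58, 0 and +58 mm, each 52 (x) by 54 mm (y), floor at z = 11 mm, partitions up to z = 73 mm; the middle one is empty. Two ribs with undercut ways run along x on top (z 119 to 132 mm), open at both ends, no end stop.
- empty_place (a point): Centre of the floor of the case's empty middle compartment, 11 mm above the table; axes as the case's.
- way_mouth (a point): Middle of the wide end of the case's lid channel, at the height of the ledges the lid slides on (119 mm); 92 mm from the case's origin towards -x. Axes as the case's: the lid goes in along +x. The end walls are 1.5 mm lower than the ledges. Each side of the channel leans inward 0.30 mm per mm of height and converges 0.04 mm per mm of length; 76 mm wide here at ledge height.
- way_far_end (a point): Middle of the narrow end of the lid channel, at ledge height, 92 mm from the case's origin towards +x; 61 mm wide there at ledge height. Wood swells: one way stands up to 0.9 mm nearer or farther than nominal, so the lid binds with its origin anywhere from about 11 mm short of to 12 mm past the case's origin (covering all three compartments). Where it binds can only be felt.
- case_lid: Lid of the case: flat tapered oak board, dovetailed on both long sides, loose on the table, right way up. 200 mm long (x, +x to the narrow end), 12 mm thick, 0.2 kg; origin at the centre of its underside. Underside 76 mm wide at the -x end, 61 mm at the +x end; top face 7 mm narrower. More than 105 mm short of home it can be laid into the ways from above; 60 mm short it has 2 mm play to each side.
- lid_nose (a point): Middle of the lid's narrow end, at its underside; 100 mm from its origin; it goes in first. In the ways the lid slides with about 2 N, then binds: each further mm takes about 15 N. Pushed with 8 to 20 N along +x it stays wedged by friction when let go (it then presses on each way with about 0.6 of the push); with less it is left loose.
- lid_pull (a point): Point on the lid's pull: a wooden bar across the lid, 14 mm thick along the lid's x, 46 mm long along y, rising from the top face (12 mm) to 42 mm above the underside. The point is on the bar's mid-plane, 34 mm above the underside and 30 mm behind the lid's origin (towards the wide end). Axes as the lid's. Pinch it from above along x, or push its -x face.
- bottle_out: The amber bottle left out: upright, body 45 mm in diameter, 104 mm high, dark cap 25 mm in diameter from 80 to 104 mm; origin at the centre of its underside, z up along it. 0.19 kg. It can be held by the cap from above.
- bottle_mouth_end: A like amber bottle, standing in the case's compartment at the mouth end (x = -58 mm). Leave it in.
- bottle_far_end: A like amber bottle, standing in the case's compartment at the far end (x = +58 mm). Leave it in.
- petal_jar: Bystander: glass jar half full of pale dried petals, gold lid, 72 mm wide, 123 mm high, origin at the centre of its underside.
- loose_scoop: Bystander: orange scoop lying on the table, 134 mm long, 26 mm high, origin at the centre of its underside.
- green_jar: Bystander: small glass jar with a green lid, 60 mm wide, 78 mm high, origin at the centre of its underside.
- oil_bottle: Bystander: wide aluminium oil bottle with a white cap at the back, 73 mm wide, 136 mm high, origin at the centre of its underside.
Not all that is in view belongs to the job. What is shaped like the bottle_out but blue or red is not meant.

How it is judged:
On the way:
1. the bottle that was left out stands upright on the floor of the middle compartment, let go (x of bottle_out in the frame of bottle_case between -0.006 and 0.006 m and y of bottle_out in the frame of bottle_case between -0.007 and 0.007 m and z of bottle_out in the frame of bottle_case between 0.008 and 0.015 m and angle between bottle_out's own z axis and vertical below 0.1 rad and contact force between the fingers and bottle_out below 0.1 N), for 0.2 s.
At the end, for the whole second after the job is handed in: Lid in the ways within -15 to +17 mm of the case's origin along x, 3 mm in y, 0.03 rad, underside at 119 mm within 2 mm, at rest, and wedged: it still presses on the case with over 6 N. All three bottles upright (0.1 rad) on the floors of their own compartments, the one left out in the middle (x of case_lid in the frame of bottle_case between -0.015 and 0.017 m and y of case_lid in the frame of bottle_case between -0.003 and 0.003 m and z of case_lid in the frame of bottle_case between 0.117 and 0.121 m and angle between the x axis of case_lid and the x axis of bottle_case, either way round below 0.03 rad and angle between case_lid's own z axis and vertical below 0.03 rad and contact force between case_lid and bottle_case above 6 N and linear speed of case_lid below 0.005 m/s and x of bottle_out in the frame of bottle_case between -0.006 and 0.006 m and y of bottle_out in the frame of bottle_case between -0.007 and 0.007 m and z of bottle_out in the frame of bottle_case between 0.008 and 0.015 m and angle between each of bottle_out, bottle_mouth_end, bottle_far_end's own z axis and vertical below 0.1 rad and x of bottle_mouth_end in the frame of bottle_case between -0.064 and -0.052 m and y of bottle_mouth_end in the frame of bottle_case between -0.007 and 0.007 m and z of bottle_mouth_end in the frame of bottle_case between 0.008 and 0.015 m and x of bottle_far_end in the frame of bottle_case between 0.052 and 0.064 m and y of bottle_far_end in the frame of bottle_case between -0.007 and 0.007 m and z of bottle_far_end in the frame of bottle_case between 0.008 and 0.015 m); the robot touches nothing.
It fails at once if the lid is forced against the case with more than 45 N in all, which a push of about 30 N does (contact force between case_lid and bottle_case above 45 N).
It fails at once if the bottle is banged into the case with more than 30 N (contact force between bottle_out and bottle_case above 30 N).
It fails at once if a bottle is tipped by more than 0.5 rad (angle between any of bottle_mouth_end, bottle_far_end, bottle_out's own z axis and vertical above 0.5 rad).
It fails at once if a jar, the oil bottle or the scoop is shifted by more than 30 mm (distance of any of petal_jar, loose_scoop, green_jar, oil_bottle from where it was at the start of the episode above 0.03 m).
It also fails if it takes over 69 s, if anything falls off the work surface, if the arm or the gripper's body presses on something with over 40 N, if the wrist force passes 120 N, or if a joint passes its speed limit or range.

ROBOT

A 7-joint arm with a two-finger parallel gripper is mounted at the origin on the work surface; the furniture and walls round the work are solid. World frame = base frame: x ahead of the robot, y to its left, z up, the work surface at z = 0. Lengths are in m, angles in rad, forces in N, time in s.
With the tool pointing down it reaches from about 0.425 to 0.95 m from the base axis. Payload 16.7 kg.
Tool frame: the origin (TCP) lies at the very end of the fingers, on their centre line; the grasp point (between the pads) lies behind it (env.tcp_to_grasp is the z of the grasp point in the tool frame, in m); z points along the fingers, y is the line along which they close (so a half turn about z gives the same grasp; the last joint's range is limited). The gripper opens to 94 mm and grips with 3 to 60 N. Pads are 16 mm wide; open, the fingers measure 119 mm over their backs; the gripper's body (75 mm by 177 mm) begins 78 mm behind the grasp point.
Start: joints at [-1.341, 0.426, 0.074, 1.606, -0.034, 1.111, -0.067], TCP at [0.25, 0.627, 0.205] pointing down, gripper open.
Joint ranges: [-2.85, 2.85], [-0.5, 2.14], [-1.23, 1.37], [0.21, 2.46], [-1.02, 4.16], [0.16, 2.05], [-2.73, 2.73]. Speed limits (rad/s): [1.89, 1.89, 2.39, 2.39, 3.01, 3.01, 3.01].

INTERFACE

Orientations are given as a unit quaternion [w, x, y, z].
In Python, from station import env gives the robot as it stands. The module is installed in compiled form; this text tells all that it offers.
- The arm moves only by the tool drive_tool, never from a script. Its argument "deltas" is a list that holds one entry, the list of rows, each a list of 6 numbers: the shift along the tool's x, y, z scaled (see below), then the turn, a rotation vector about the tool's x, y, z scaled (see below). In form: [[[x, y, z, ax, ay, az], ...]]. A call has 1 to 5 rows; each row shifts and turns the commanded pose from where the row before left it, along the tool's axes as they then stand; what a row does not reach is not made up. The controller multiplies each number of a shift by 25 mm and each number of a turn by 0.1 rad. A row lasts 1/8 s, in which the tool goes at most 62.5 mm and 10.7 degrees, less where a joint would pass 70% of its speed; a pose out of reach is approached as far as the arm can. A call with a number of a shift or a turn outside -1 to 1 is refused whole. A call with a gripper value outside its range is refused whole. "grip" is the opening, from 0 (shut) to 1 (fully open), set as the call begins (left out, the last holds). The fingers move at their own pace and stop on an object; "squeeze" is the grip in N (left out, the last holds). Time passes only in rows, so rows that do not move let the fingers close. It gives the time, the measured TCP pose, the force, the opening and the grip force at its end, in the units of the state.
- env.sense(): the state, without advancing time (a new reading comes with each control period).
- env.grab_frame(name): name is "scene" or "top" or "wrist"; returns (picture, depth): 400x640x3 uint8, red, green, blue; 400x640 float32, m along the optical axis (not along the pixel's ray), 0 where there is no reading.
- env.get_calibration(name): a dict with "mtx" (3x3 intrinsics, pixels), "eye" and "orientation" of the camera in the world; the wrist camera has in their place "hand_eye" (4x4, takes a point from camera to tool coordinates, whose origin is the TCP and whose axes are the flange's). Camera axes: x right, y down, z forward; pixel columns grow to the right and rows downward; lengths in m; the calibration is good to about 2 mm. The wrist camera is an equidistant fisheye: a pixel r from the principal point sees the ray r / f radians off the axis. A picture is of the moment at which its call begins: read the wrist's pose just before it. get_calibration takes no time and is no camera call.
- env.job_done(): hands the job in; it is judged then, once.
The state is a dict: "clock": time; "joints": joint angles; "qvel": joint speeds; "joint_torque": joint torques, N m; "position": TCP position; "ee_rot": TCP orientation; "force": force on the tool from outside, world axes, zero at the start; "ft_torque": the same for the moment, N m; "grip_width": finger opening in m; "grasp_force": force on a finger pad.
Only numpy, scipy, OpenCV 4.12 (cv2) and the standard library are available. Lean on these libraries where they do the work, as an engineer would, in place of code of your own. Each camera call takes 0.05 s, during which the arm holds its last target. There are 200 camera calls.

## Working session

There is one attempt and no reset: what is moved stays moved. The work goes in short steps, Python scripts to look and compute and a tool call to move; the robot and the scene stay as the last step left them, time stands still between calls to the robot, and variables do not carry over. Pictures are saved under pics/ and viewed, at most 10 in all, crops included, and the job is handed in when it is done.

Besides the shell and the picture viewer there is one more tool, called after "Request:" by a JSON object that holds its "name" and its "arguments", one argument or row to a line. drive_tool: Moves the arm, as the interface text tells. Its arguments: {"type":"object","properties":{"deltas":{"type":"array"},"grip":{"type":"number"},"squeeze":{"type":"number"}},"required":["deltas"]}

```bash
mkdir -p pics; python3 - <<'E'
from station import env
import cv2,numpy as np
print(env.sense(), env.tcp_to_grasp)
for n in("scene","top"):
    im,d=env.grab_frame(n); np.savez(n+"0.npz",im=im,d=d)
    cv2.imwrite(f"pics/{n}0.png",im[:,:,::-1]); c=env.get_calibration(n); print(n,c)
print(env.get_calibration("wrist"))
E
```

```text
{'clock': 0.0, 'joints': array([-1.34151837,  0.42672592,  0.07384357,  1.60661227, -0.03408923,
        1.11079017, -0.0670583 ]), 'qvel': array([-0.0016805 ,  0.00124531,  0.00124601,  0.00121323, -0.00136417,
       -0.00140338, -0.00075493]), 'joint_torque': array([ 1.08278102e-03, -9.35800982e+01,  3.66692081e+00, -4.54200840e+01,
       -4.89327859e-02,  2.01692374e-02,  1.38494852e-04]), 'position': array([0.24947059, 0.62673405, 0.20477713]), 'ee_rot': array([-7.03592941e-05,  1.88248320e-01,  9.82121257e-01, -6.34421415e-04]), 'force': array([-0.67517939, -0.69821622, -0.48768041]), 'ft_torque': array([ 0.01764979, -0.07449308,  0.00633869]), 'grasp_force': 0.0, 'grip_width': 0.09379369117410072} -0.0188
scene {'mtx': array([[491.26525299,   0.        , 319.97569277],
       [  0.        , 491.26525299, 203.3589276 ],
       [  0.        ,   0.        ,   1.        ]]), 'eye': array([-0.33085795, -0.8039941 ,  0.735782  ]), 'orientation': array([-0.463925  ,  0.78685722, -0.34396045,  0.2175328 ])}
top {'mtx': array([[446.52797762,   0.        , 312.02233209],
       [  0.        , 446.52797762, 207.11320156],
       [  0.        ,   0.        ,   1.        ]]), 'eye': array([0.43830609, 0.01411067, 1.34115682]), 'orientation': array([ 0.03175308, -0.70329421,  0.70897897, -0.04144646])}
{'mtx': array([[309.70691629,   0.        , 320.66797008],
       [  0.        , 309.70691629, 196.57722312],
       [  0.        ,   0.        ,   1.        ]]), 'hand_eye': array([[ 4.65664100e-04, -9.68352999e-01, -2.49584158e-01,
         7.13757766e-02],
       [ 9.99999488e-01,  6.75211490e-04, -7.53970968e-04,
         7.15330888e-05],
       [ 8.98632140e-04, -2.49583679e-01,  9.68352818e-01,
        -1.78177612e-01],
       [ 0.00000000e+00,  0.00000000e+00,  0.00000000e+00,
         1.00000000e+00]])}
```

View pics/scene0.png

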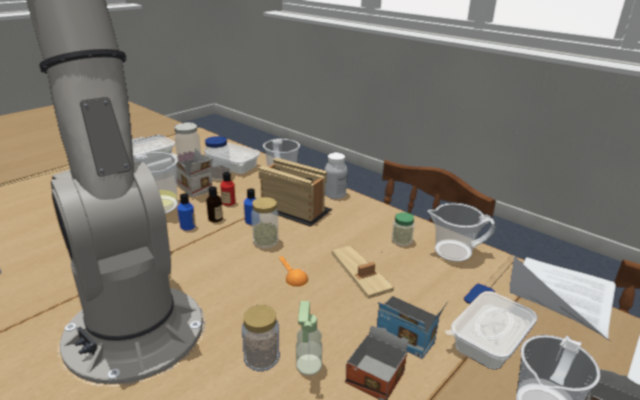

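View pics/top0.png

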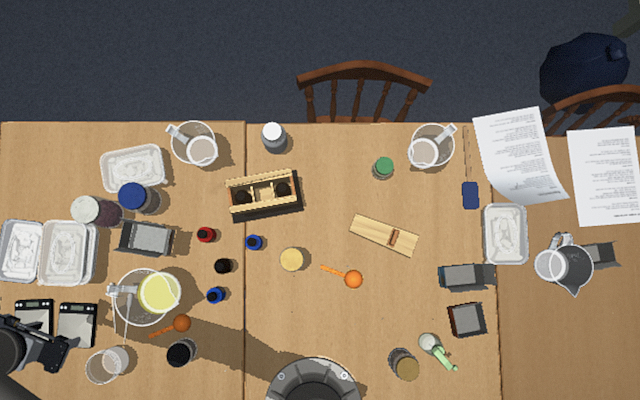

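The scene view shows the case at (293,192), the lid at (361,271) and the petal jar at (265,222). The top view has the case at (263,194), the lid at (384,236) and the petal jar at (291,259).

Candidates for bottle_out in the top view:
- Dark-capped amber bottle at (223,266), scene (214,205). I choose this one.
- Blue at (254,242).
- Blue at (216,295).
- Red at (206,235).
- Dark round jar at (180,353), too big.

Next I'll take one close crop to check, and measure.

```bash
cat > h.py <<'E'
import numpy as np,cv2
from scipy.spatial.transform import Rotation as R
from station import env
def rot(q): return R.from_quat([q[1],q[2],q[3],q[0]]).as_matrix()
def ray(n,u,v):
    c=env.get_calibration(n);K=c["mtx"]
    d=np.stack([(np.asarray(u,float)-K[0,2])/K[0,0],(np.asarray(v,float)-K[1,2])/K[1,1],np.ones(np.shape(u))],-1)
    return c["eye"],d@rot(c["orientation"]).T
def plane(n,u,v,z):
    e,d=ray(n,u,v); return e+d*((z-e[2])/d[...,2])[...,None]
def cloud(n,d):
    v,u=np.mgrid[0:400,0:640]; e,r=ray(n,u,v); return e+r*d[...,None]
E
python3 - <<'E'
from h import *
f=np.load("top0.npz");im,d=f["im"],f["d"];P=cloud("top",d)
g=np.load("scene0.npz");
a=cv2.resize(im[160:290,200:330],(520,520),interpolation=cv2.INTER_CUBIC)
s=cv2.resize(g["im"][155:235,185:345],(800,400),interpolation=cv2.INTER_CUBIC)[:, :]
l=cv2.resize(im[205:265,340:430],(270,180),interpolation=cv2.INTER_CUBIC)
o=np.zeros((600,800,3),np.uint8);o[:520,:520]=a;o[:180,525:795]=l
o[200:338,525:801]=cv2.resize(g["im"][155:235,185:345],(275,138))
cv2.imwrite("pics/crop.png",o[:,:,::-1])
for nm,(u,v) in dict(bottle=(223,266),petal=(291,259),green=(384,167),oil=(273,134),case=(263,192),lid=(375,232),pull=(392,238),scoop=(353,279)).items():
    print(nm,P[v,u].round(4),plane("top",u,v,P[v,u,2]).round(3))
# case top cloud
m=(P[...,2]>.122)&(P[...,2]<.142); v,u=np.mgrid[0:400,0:640]
m&=(u>215)&(u<315)&(v>160)&(v<225); Q=P[m]; print("rib",len(Q),Q.min(0),Q.max(0),Q.mean(0), cv2.minAreaRect(Q[:,:2].astype(np.float32)))
m=(P[...,2]>.007)&(P[...,2]<.02)&(u>335)&(u<430)&(v>205)&(v<265); Q=P[m]; print("lid",len(Q),Q.mean(0),cv2.minAreaRect(Q[:,:2].astype(np.float32)))
m=(P[...,2]>.03)&(u>335)&(u<430)&(v>205)&(v<265); Q=P[m]; print("pull",len(Q),Q.mean(0),cv2.minAreaRect(Q[:,:2].astype(np.float32)))
m=(P[...,2]>.095)&(u>205)&(u<235)&(v>250)&(v<280); Q=P[m]; print("cap",len(Q),Q.mean(0),cv2.minAreaRect(Q[:,:2].astype(np.float32)))
E
```

```text
bottle [0.4064 0.2417 0.1058] [0.406 0.242 0.106]
petal [0.424  0.0551 0.1202] [0.424 0.055 0.12 ]
green [ 0.6841 -0.212   0.0777] [ 0.684 -0.212  0.078]
oil [0.7674 0.103  0.1345] [0.767 0.103 0.135]
case [0.6227 0.1417 0.0142] [0.623 0.142 0.014]
lid [ 0.5003 -0.1915  0.0141] [ 0.5   -0.192  0.014]
pull [ 0.4814 -0.2381  0.0334] [ 0.481 -0.238  0.033]
scoop [ 0.3635 -0.1219  0.0294] [ 0.363 -0.122  0.029]
rib 816 [0.54951379 0.03785256 0.12206748] [0.66991024 0.2342676  0.13978121] [0.60826885 0.1423169  0.13178007] ((0.6109651327133179, 0.13646019995212555), (0.09367883950471878, 0.1839895397424698), 10.006216049194336)
lid 1383 [ 0.49243082 -0.21906593  0.01279603] ((0.4920467138290405, -0.21261145174503326), (0.2734624445438385, 0.17322303354740143), 89.52757263183594)
pull 112 [ 0.47324433 -0.18857397  0.3193829 ] ((0.45277464389801025, -0.12620779871940613), (0.04109141230583191, 0.2791164517402649), 14.262006759643555)
cap 66 [0.40538404 0.25192518 0.1039939 ] ((0.40642049908638, 0.252168744802475), (0.023410160094499588, 0.02182817831635475), 89.96501159667969)
```

View pics/crop.png

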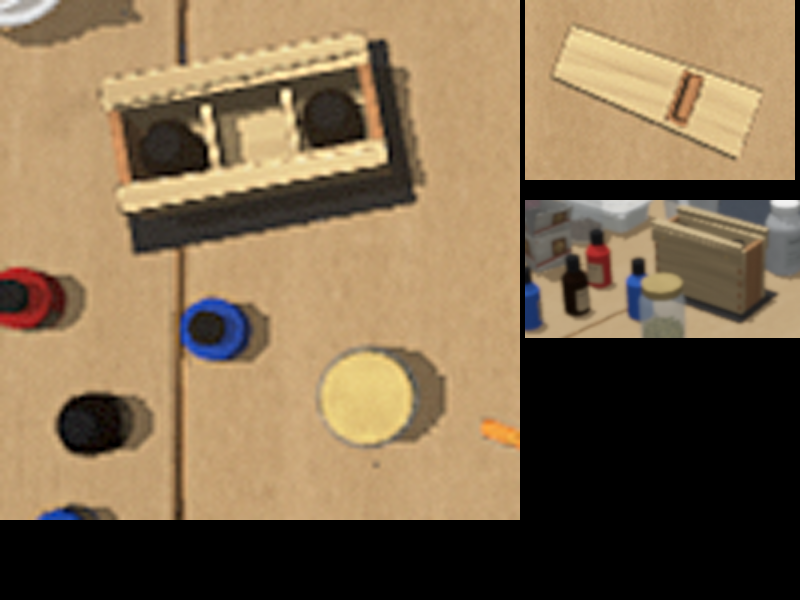

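The crop confirms the choice: the amber bottle with the black cap is at top (219–223,266), next to the clearly blue and red ones. The case's ribs are thicker at the left end, so the mouth is at the right (−y) end. The lid's narrow end also points left.

```bash
python3 - <<'E'
from h import *
f=np.load("top0.npz");im,d=f["im"],f["d"];P=cloud("top",d)
v,u=np.mgrid[0:400,0:640]
A=np.array([.25,.627]);B=np.array([.405,.252]);t=((P[...,:2]-A)@(B-A))/((B-A)@(B-A))
dist=np.linalg.norm(P[...,:2]-(A+np.clip(t,0,1)[...,None]*(B-A)),axis=-1)
print("max z on path",P[(dist<.1)&(t>.4)&(d>0)][:,2].max(),P[(dist<.1)&(t>.2)&(d>0)][:,2].max())
print("table z",np.median(P[225:250,310:345,2]))
def big(m):
    n,l,s,c=cv2.connectedComponentsWithStats(m.astype(np.uint8)); k=1+np.argmax(s[1:,4]); return l==k
w=(u>340)&(u<425)&(v>208)&(v<262)
m=big(w&(P[...,2]>.0075)&(P[...,2]<.05)); print("lid depth",m.sum(),cv2.minAreaRect(np.c_[u[m],v[m]].astype(np.float32)))
hsv=cv2.cvtColor(im,cv2.COLOR_RGB2HSV); print(hsv[230,368],hsv[225,345],hsv[225,400])
m=big(w&(hsv[...,2]>hsv[225,345,2]+15)); 
c=max(cv2.findContours(m.astype(np.uint8),0,1)[0],key=cv2.contourArea)
q=cv2.approxPolyDP(c,5,True)[:,0];print("quad px",q.tolist(), plane("top",q[:,0],q[:,1],.012).round(4).tolist())
m=w&(hsv[...,2]<hsv[225,345,2]-40)&(u>382)&(u<405);print("pull dark",m.sum())
# both-camera triangulation check for case: dark/rib
E
```

```text
max z on path 0.6855374660907708 0.6855374660907708
table z 0.0005992450745178068
lid depth 1418 ((383.4927673339844, 234.35203552246094), (67.77664184570312, 23.705280303955078), 21.161258697509766)
[ 21  90 233] [ 17  99 195] [ 17 105 195]
quad px [[356, 214], [350, 229], [385, 245], [393, 227]] [[0.5547, -0.1362, 0.012], [0.51, -0.1174, 0.012], [0.4615, -0.2207, 0.012], [0.5149, -0.2461, 0.012]]
pull dark 83
```

Request:
{"name": "drive_tool", "arguments": {
  "deltas": [
    [[0,0,-0.3,0,0,-0.92],[0,0,-0.3,0,0,-0.92],[0,0,-0.3,0,0,-0.92],[0,0,-0.3,0,0,-0.92],[0,0,-0.3,0,0,-0.92]]
  ]
}}

```text
clock: 0.72
position: [0.2495, 0.6269, 0.2428]
ee_rot: [-0.0, -0.042, 0.999, -0.0]
force: [-0.1, -0.4, 0.4]
grip_width: 0.094
grasp_force: 0.0
```

Request:
{"name": "drive_tool", "arguments": {
  "deltas": [
    [[0,0,0,0,0,-0.92],[-0.24,-0.99,0,0,0,0],[-0.24,-0.99,0,0,0,0],[-0.24,-0.99,0,0,0,0],[-0.24,-0.99,0,0,0,0]]
  ]
}}

```text
clock: 1.35
position: [0.2906, 0.5326, 0.2427]
ee_rot: [-0.0, -0.086, 0.996, -0.0]
force: [-0.1, -0.5, -0.2]
grip_width: 0.0942
grasp_force: 0.0
```

Request:
{"name": "drive_tool", "arguments": {
  "deltas": [
    [[-0.24,-0.99,0,0,0,0],[-0.24,-0.99,0,0,0,0],[-0.24,-0.99,0,0,0,0],[-0.24,-0.99,0,0,0,0],[-0.24,-0.99,0,0,0,0]]
  ]
}}

```text
clock: 1.98
position: [0.3418, 0.4154, 0.243]
ee_rot: [0.0, -0.086, 0.996, 0.0]
force: [0.0, 0.6, -0.2]
grip_width: 0.0941
grasp_force: 0.0
```

Request:
{"name": "drive_tool", "arguments": {
  "deltas": [
    [[-0.24,-0.99,0,0,0,0],[-0.24,-0.99,0,0,0,0],[-0.24,-0.99,0.3,0,0,0],[-0.24,-0.99,0.5,0,0,0],[-0.24,-0.99,0.5,0,0,0]]
  ]
}}

```text
clock: 2.6
position: [0.3925, 0.2987, 0.2103]
ee_rot: [0.0, -0.086, 0.996, 0.0]
force: [0.4, 0.0, -0.0]
grip_width: 0.0939
grasp_force: 0.0
```

Request:
{"name": "drive_tool", "arguments": {
  "deltas": [
    [[-0.24,-0.99,0.5,0,0,0],[-0.24,-0.99,0.5,0,0,0],[0,0,0,0,0,0]]
  ],
  "grip": 0.6
}}

```text
clock: 2.98
position: [0.4127, 0.2511, 0.1849]
ee_rot: [-0.0, -0.085, 0.996, -0.0]
force: [-0.5, -0.7, 0.3]
grip_width: 0.0675
grasp_force: 0.0
```

```bash
cat >> h.py <<'E'
def wrist(save=None):
    s=env.sense(); im,d=env.grab_frame("wrist"); c=env.get_calibration("wrist");K=c["mtx"];H=c["hand_eye"]
    v,u=np.mgrid[0:400,0:640]; x=(u-K[0,2])/K[0,0];y=(v-K[1,2])/K[1,1];th=np.hypot(x,y)
    k=np.where(th>1e-6,np.tan(th)/np.maximum(th,1e-6),1)
    C=np.stack([x*k,y*k,np.ones_like(x)],-1)*d[...,None]
    W=(C@H[:3,:3].T+H[:3,3])@rot(s["ee_rot"]).T+s["position"]
    W[(d<=0)|(th>1.4)]=np.nan
    if save: cv2.imwrite("pics/"+save,im[:,:,::-1])
    np.savez("w.npz",im=im,d=d,W=W); return s,im,d,W
def loc(s,p): # world displacement -> tool units of 25 mm
    return ((np.asarray(p)-s["position"])@rot(s["ee_rot"])/.025).round(2)
def proj(s,p):
    c=env.get_calibration("wrist");K=c["mtx"];H=np.linalg.inv(c["hand_eye"])
    q=(np.asarray(p)-s["position"])@rot(s["ee_rot"]); q=H[:3,:3]@q+H[:3,3]
    r=np.hypot(q[0],q[1]);th=np.arctan2(r,q[2]);return K[0,0]*th*q[0]/r+K[0,2],K[1,1]*th*q[1]/r+K[1,2]
E
python3 - <<'E'
from h import *
s,im,d,W=wrist("w1.png")
print(proj(s,[.4055,.252,.104]))
m=(abs(W[...,2]-.104)<.006)&(np.hypot(W[...,0]-.4055,W[...,1]-.252)<.03)
Q=W[m];print(len(Q),Q.mean(0),Q.min(0),Q.max(0),cv2.minEnclosingCircle(Q[:,:2].astype(np.float32)))
E
```

```text
(np.float64(323.90881893598885), np.float64(194.36182498104984))
618 [0.4059266  0.25486583 0.1026435 ] [0.39404182 0.243037   0.09817399] [0.41840229 0.2672801  0.10490166] ((0.4067547023296356, 0.25484222173690796), 0.012849210761487484)
```

View pics/w1.png

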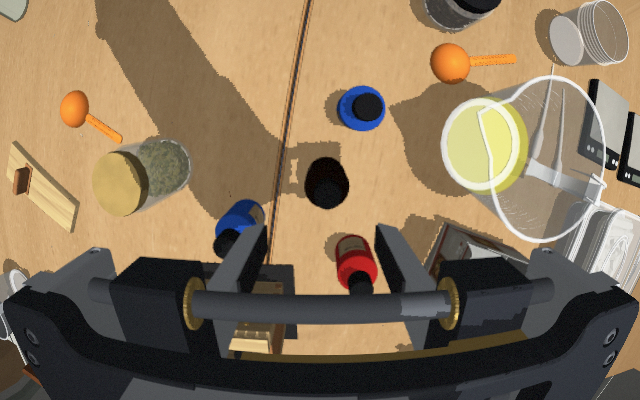

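The wrist picture shows the amber bottle at (326,183), clear of the blue one at (240,225) and the red one at (357,262). Its position agrees between cameras to 3 mm, with the cap top at z≈0.104. I'll descend on the cap and grip it.

Request:
{"name": "drive_tool", "arguments": {
  "deltas": [
    [[0.24,0.14,0.8,0,0,0],[0,0,0.9,0,0,0],[0,0,0.9,0,0,0],[0,0,0.9,0,0,0],[0,0,0.53,0,0,0]]
  ]
}}

```text
clock: 3.65
position: [0.4055, 0.2565, 0.0842]
ee_rot: [-0.0, -0.087, 0.996, -0.0]
force: [-0.4, -0.5, 0.8]
grip_width: 0.0564
grasp_force: 0.0
```

Request:
{"name": "drive_tool", "arguments": {
  "deltas": [
    [[0,0,0,0,0,0],[0,0,0,0,0,0],[0,0,0,0,0,0],[0,0,0,0,0,0]]
  ],
  "grip": 0,
  "squeeze": 25
}}

```text
clock: 4.15
position: [0.4062, 0.2562, 0.0853]
ee_rot: [0.0, -0.086, 0.996, 0.0]
force: [-0.4, -1.1, 4.9]
grip_width: 0.0245
grasp_force: 25.0
```

Request:
{"name": "drive_tool", "arguments": {
  "deltas": [
    [[0,0,-0.6,0,0,0],[0,0,-1,0,0,0],[0,0,-1,0,0,0],[0,0,-1,0,0,0],[0,0,-1,0,0,0]]
  ]
}}

```text
clock: 4.78
position: [0.4058, 0.2558, 0.2016]
ee_rot: [0.0, -0.086, 0.996, 0.0]
force: [-0.1, 0.0, -2.3]
grip_width: 0.0244
grasp_force: 25.0
```

Request:
{"name": "drive_tool", "arguments": {
  "deltas": [
    [[0,0,-1,0,0,0],[0,0,-0.8,0,0,0],[-0.9,-0.76,0,0,0,0],[-0.9,-0.76,0,0,0,0],[-0.9,-0.76,0,0,0,0]]
  ]
}}

```text
clock: 5.4
position: [0.4828, 0.2109, 0.2459]
ee_rot: [0.0, -0.087, 0.996, 0.0]
force: [0.8, -0.2, -2.7]
grip_width: 0.0243
grasp_force: 25.0
```

Request:
{"name": "drive_tool", "arguments": {
  "deltas": [
    [[-0.9,-0.76,0,0,0,0],[-0.9,-0.76,0,0,0,0],[-0.9,-0.76,0,0,0,0],[-0.9,-0.76,0,0,0,0],[-0.9,-0.76,0,0,0,0]]
  ]
}}

```text
clock: 6.02
position: [0.6099, 0.1367, 0.2457]
ee_rot: [0.0, -0.087, 0.996, 0.0]
force: [-0.6, 0.4, -1.1]
grip_width: 0.0245
grasp_force: 25.0
```

Request:
{"name": "drive_tool", "arguments": {
  "deltas": [
    [[0,0,0,0,0,0],[0,0,0,0,0,0]]
  ]
}}

```text
clock: 6.28
position: [0.6088, 0.1376, 0.2451]
ee_rot: [-0.0, -0.087, 0.996, 0.0]
force: [-1.1, -0.4, -1.4]
grip_width: 0.0246
grasp_force: 25.0
```

```bash
python3 - <<'E'
from h import *
s,im,d,W=wrist("w2.png"); print(s["position"],s["ee_rot"],s["force"],s["grip_width"])
m=(W[...,2]>.124)&(W[...,2]<.138)&(np.hypot(W[...,0]-.611,W[...,1]-.1365)<.12)
n,l,st,c=cv2.connectedComponentsWithStats(m.astype(np.uint8))
for k in range(1,n):
    if st[k,4]>150:
        Q=W[l==k]; print(st[k],Q.mean(0).round(4),cv2.minAreaRect(Q[:,:2].astype(np.float32)))
print(proj(s,[.611,.1365,.132]))
E
```

```text
[0.60879159 0.13757319 0.24512903] [-2.12996403e-04 -8.65334659e-02  9.96248911e-01  1.42661588e-04] [-1.12488366 -0.36535666 -1.44433971] 0.024563872308623207
[ 228  149  188   21 3040] [0.5736 0.1383 0.1307] ((0.574665904045105, 0.13210275769233704), (0.019192513078451157, 0.18426470458507538), 8.975116729736328)
[354 222  58  18 795] [0.6366 0.2114 0.1307] ((0.6383422613143921, 0.2071177065372467), (0.01912185177206993, 0.05981186777353287), 12.172356605529785)
[235 228  45  14 523] [0.6636 0.0796 0.1306] ((0.6635423302650452, 0.07967217266559601), (0.014826884493231773, 0.04767683520913124), 9.435876846313477)
(np.float64(319.77149115471326), np.float64(195.1527752208526))
```

View pics/w2.png

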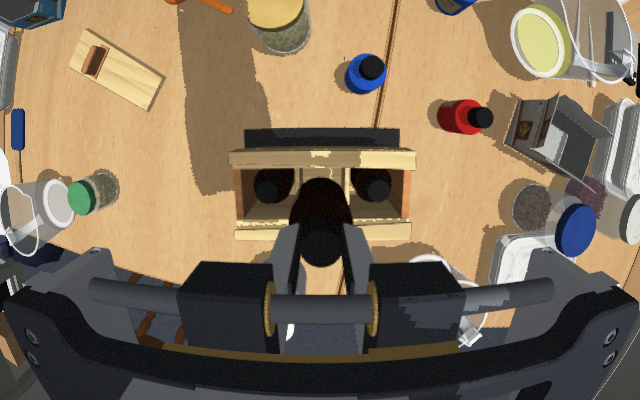

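The picture shows the case ends at (237,190) and (408,190), with the held bottle at (320,220) over the empty middle place and the neighbours' caps at (268,188) and (375,185). The lid is at (118,70).

```bash
python3 - <<'E'
from h import *
f=np.load("w.npz");W=f["W"]
m=(W[...,2]>.124)&(W[...,2]<.138)&(np.hypot(W[...,0]-.611,W[...,1]-.1365)<.12)
n,l,st,c=cv2.connectedComponentsWithStats(m.astype(np.uint8))
L=[]
ks=[k for k in range(1,n) if st[k,4]>150]
def edge(ks,which):
    pts=[]
    for k in ks:
        for u in range(st[k,0]+3,st[k,0]+st[k,2]-3):
            r=np.where(l[:,u]==k)[0]
            if len(r): pts.append(W[r[0] if which==0 else r[-1],u,:2])
    p=np.array(pts,np.float32);vx,vy,x,y=cv2.fitLine(p,cv2.DIST_HUBER,0,.001,.001).ravel()
    return np.degrees(np.arctan2(vy,vx))%180,np.array([x,y])
near=sorted(ks,key=lambda k:st[k,1])[0];far=[k for k in ks if k!=near]
E=[edge([near],0),edge([near],1),edge(far,0),edge(far,1)]
for e in E: print("edge yaw",e)
for yaw in(99.5,np.mean([E[0][0],E[3][0]])):
    a=np.radians(yaw);ex=np.array([np.cos(a),np.sin(a)]);ey=np.array([-ex[1],ex[0]])
    Q=W[l==near][:,:2]; x=(Q-[.611,.1365])@ex
    print(yaw,"x ends",np.percentile(x,[.3,99.7]),"y edges",[float((e[1]-[.611,.1365])@ey) for e in E])
m=(abs(W[...,2]-.113)<.006)
n,l,st,c=cv2.connectedComponentsWithStats(m.astype(np.uint8))
for k in range(1,n):
    if st[k,4]>100:
        Q=W[l==k]; print("cap?",st[k],((Q[:,:2]-[.611,.1365])@np.c_[ex,ey]).mean(0).round(4),cv2.minEnclosingCircle(Q[:,:2].astype(np.float32)))
E
```

```text
edge yaw (np.float32(100.20804), array([0.56709826, 0.13318926], dtype=float32))
edge yaw (np.float32(97.99256), array([0.5820101 , 0.13318773], dtype=float32))
edge yaw (np.float32(102.49897), array([0.6403517 , 0.15856037], dtype=float32))
edge yaw (np.float32(100.62776), array([0.66309273, 0.11763299], dtype=float32))
99.5 x ends [-0.08925191  0.09275221] y edges [0.04384608366981514, 0.029139013347114873, -0.03259018212015121, -0.04826435753315373]
100.4179 x ends [-0.08868531  0.09342499] y edges [0.043776689958746666, 0.02911095823329628, -0.03285694680082658, -0.04782233204233006]
cap? [543   0  47  81 437] [0.2976 0.1907] ((0.35974088311195374, 0.4137742519378662), 0.059795018285512924)
cap? [592   0  25  78 489] [0.4112 0.2248] ((0.3252398669719696, 0.47995525598526), 0.05965264514088631)
cap? [254   5  50  28 189] [-0.0354  0.1726] ((0.43818479776382446, 0.06319102644920349), 0.02721465937793255)
cap? [540  94  18  53 107] [0.2787 0.0874] ((0.47350406646728516, 0.39779573678970337), 0.03626932203769684)
cap? [ 232  164   95   65 1357] [-0.0673 -0.0088] ((0.6231735944747925, 0.09477242827415466), 0.05793756991624832)
cap? [353 170  58  55 862] [ 0.0755 -0.0165] ((0.6055195927619934, 0.20081797242164612), 0.04059503972530365)
cap? [366 179  25  23 438] [0.0603 0.0004] ((0.6005380153656006, 0.19661878049373627), 0.01277436874806881)
cap? [255 180  24  24 441] [-0.0551 -0.0001] ((0.6214311718940735, 0.08200222998857498), 0.01280470471829176)
cap? [  0 184  41  73 643] [-0.4924 -0.0448] ((0.7436783313751221, -0.338717520236969), 0.07946038246154785)
cap? [599 184  25  53 293] [ 0.4307 -0.0265] ((0.560592532157898, 0.5944477319717407), 0.04265068471431732)
cap? [550 199  31  53 355] [ 0.3219 -0.0441] ((0.6001084446907043, 0.48340320587158203), 0.03861895948648453)
cap? [456 313  32  35 248] [ 0.2134 -0.2042] ((0.7715234756469727, 0.3867819309234619), 0.03334379196166992)
```

Request:
{"name": "drive_tool", "arguments": {
  "deltas": [
    [[-0.13,0.01,0,0,0,0],[0,0,0.7,0,0,0],[0,0,0.7,0,0,0],[0,0,0.7,0,0,0],[0,0,0.7,0,0,0]]
  ]
}}

```text
clock: 6.95
position: [0.6122, 0.138, 0.173]
ee_rot: [-0.0, -0.086, 0.996, -0.0]
force: [0.0, 0.6, -1.4]
grip_width: 0.0241
grasp_force: 25.0
```

```bash
python3 - <<'E'
from h import *
s=env.sense(); print(s["position"],s["force"],s["clock"])
E
```

```text
[0.6122085  0.13797209 0.17303915] [ 0.0485922   0.58314507 -1.38160453] 6.95
```

Request:
{"name": "drive_tool", "arguments": {
  "deltas": [
    [[0,0,0.5,0,0,0],[0,0,0.5,0,0,0],[0,0,0.5,0,0,0],[0,0,0.5,0,0,0],[0,0,0.4,0,0,0]]
  ]
}}

```text
clock: 7.58
position: [0.6125, 0.1381, 0.1139]
ee_rot: [-0.0, -0.086, 0.996, -0.0]
force: [-0.1, 0.1, -2.2]
grip_width: 0.0242
grasp_force: 25.0
```

Request:
{"name": "drive_tool", "arguments": {
  "deltas": [
    [[0,0,0.15,0,0,0],[0,0,0.1,0,0,0],[0,0,0.1,0,0,0],[0,0,0.08,0,0,0],[0,0,0,0,0,0]]
  ]
}}

```text
clock: 8.2
position: [0.6125, 0.1381, 0.1039]
ee_rot: [-0.0, -0.086, 0.996, -0.0]
force: [0.5, -0.2, -1.7]
grip_width: 0.0243
grasp_force: 25.0
```

Request:
{"name": "drive_tool", "arguments": {
  "deltas": [
    [[0,0,0.08,0,0,0],[0,0,0.08,0,0,0],[0,0,0.05,0,0,0],[0,0,0,0,0,0]]
  ]
}}

```text
clock: 8.7
position: [0.6125, 0.138, 0.0986]
ee_rot: [-0.0, -0.086, 0.996, -0.0]
force: [-0.6, 0.9, -1.1]
grip_width: 0.0242
grasp_force: 25.0
```

Request:
{"name": "drive_tool", "arguments": {
  "deltas": [
    [[0,0,0.04,0,0,0],[0,0,0.03,0,0,0],[0,0,0,0,0,0]]
  ]
}}

```text
clock: 9.07
position: [0.6125, 0.138, 0.0969]
ee_rot: [-0.0, -0.086, 0.996, -0.0]
force: [-1.0, -0.4, -2.1]
grip_width: 0.0244
grasp_force: 25.0
```

Request:
{"name": "drive_tool", "arguments": {
  "deltas": [
    [[0,0,0.03,0,0,0],[0,0,0.03,0,0,0],[0,0,0,0,0,0]]
  ]
}}

```text
clock: 9.45
position: [0.6131, 0.1381, 0.0963]
ee_rot: [0.001, -0.086, 0.996, 0.0]
force: [-1.9, -0.9, 9.1]
grip_width: 0.0248
grasp_force: 25.0
```

Request:
{"name": "drive_tool", "arguments": {
  "deltas": [
    [[0,0,-0.02,0,0,0],[0,0,0,0,0,0],[0,0,0,0,0,0]]
  ],
  "grip": 0.42
}}

```text
clock: 9.82
position: [0.6125, 0.1381, 0.0959]
ee_rot: [-0.0, -0.087, 0.996, -0.0]
force: [-0.1, 0.4, -0.2]
grip_width: 0.0392
grasp_force: 0.0
```

Request:
{"name": "drive_tool", "arguments": {
  "deltas": [
    [[0,0,-0.5,0,0,0],[0,0,-1,0,0,0],[0,0,-1,0,0,0],[0,0,-1,0,0,0],[0,0,-1,0,0,0]]
  ]
}}

```text
clock: 10.45
position: [0.6127, 0.138, 0.2103]
ee_rot: [0.0, -0.086, 0.996, 0.0]
force: [0.1, -0.7, -0.3]
grip_width: 0.0395
grasp_force: 0.0
```

Request:
{"name": "drive_tool", "arguments": {
  "deltas": [
    [[0,0,-1,0,0,0],[0,0,0,0,0,0],[0,0,0,0,0,0]]
  ]
}}

```text
clock: 10.82
position: [0.6123, 0.138, 0.2333]
ee_rot: [-0.0, -0.086, 0.996, 0.0]
force: [-0.4, -0.1, 0.3]
grip_width: 0.0395
grasp_force: 0.0
```

```bash
python3 - <<'E'
from h import *
s,im,d,W=wrist("w3.png"); print(s["position"],s["force"],s["grip_width"])
C=np.array([.612,.1385]);a=np.radians(100.3);ex=np.array([np.cos(a),np.sin(a)]);ey=np.array([-ex[1],ex[0]])
q=(W[...,:2]-C)@np.c_[ex,ey]
for x0 in(-.058,0,.058):
    m=(abs(W[...,2]-.115)<.008)&(abs(q[...,0]-x0)<.022)&(abs(q[...,1])<.022)
    Q=q[m]; print(x0,len(Q),cv2.minEnclosingCircle(Q.astype(np.float32)) if len(Q) else 0, np.median(W[m][:,2]))
# lid
m=(W[...,2]>.008)&(W[...,2]<.05)&(W[...,0]>.40)&(W[...,0]<.58)&(W[...,1]<-.05)&(W[...,1]>-.35)
n,l,st,c=cv2.connectedComponentsWithStats(m.astype(np.uint8));k=1+np.argmax(st[1:,4]);print(st[k])
L=l==k;Q=W[L&(W[...,2]<.018)];print("lid",cv2.minAreaRect(Q[:,:2].astype(np.float32)),np.median(Q[:,2]))
Q=W[L&(W[...,2]>.034)];print("pull",len(Q),cv2.minAreaRect(Q[:,:2].astype(np.float32)),np.median(Q[:,2]))
E
```

```text
[0.61228678 0.13802328 0.23329364] [-0.39567184 -0.14681586  0.34528146] 0.03952968728474996
-0.058 472 ((-0.057487182319164276, 0.0002829622244462371), 0.012856540270149708) 0.11368663828802654
0 481 ((-0.0016501274658367038, -0.00019109772983938456), 0.01263342797756195) 0.11378962787071809
0.058 470 ((0.05911530181765556, 0.0013958007330074906), 0.012792135588824749) 0.1136531942632251
[  64   25   96   84 3703]
lid ((0.49346476793289185, -0.21372365951538086), (0.20234304666519165, 0.06997939199209213), 69.51091766357422) 0.01120263369995117
pull 233 ((0.485299676656723, -0.2412787675857544), (0.015524635091423988, 0.04513394460082054), 63.8868522644043) 0.04009755234818216
```

View pics/w3.png

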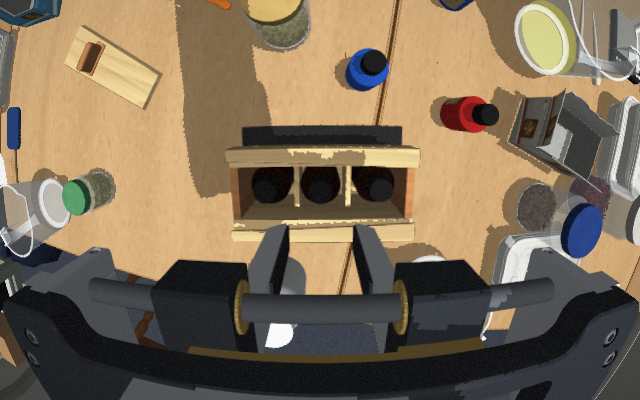

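All three bottles stand in the case, caps at (268,188), (320,188) and (375,185). The middle one is within 2 mm of centre. The lid shows at (112,67) with its pull at (90,57), so I'm going to the pull.

Request:
{"name": "drive_tool", "arguments": {
  "deltas": [
    [[0,0,0,0,0,0.88],[0,0,0,0,0,0.88],[0,0,0,0,0,0.88],[0,0,0,0,0,0.88],[0,0,0,0,0,0.88]]
  ],
  "grip": 0.5
}}

```text
clock: 11.5
position: [0.6121, 0.1379, 0.2325]
ee_rot: [-0.001, 0.135, 0.991, -0.0]
force: [0.1, 0.3, 1.0]
grip_width: 0.0471
grasp_force: 0.0
```

Request:
{"name": "drive_tool", "arguments": {
  "deltas": [
    [[0,0,0,0,0,0.9],[-0.03,-1,0,0,0,0],[-0.03,-1,0,0,0,0],[-0.03,-1,0,0,0,0],[-0.03,-1,0,0,0,0]]
  ]
}}

```text
clock: 12.12
position: [0.5798, 0.0412, 0.2336]
ee_rot: [0.0, 0.178, 0.984, 0.0]
force: [-0.0, -0.2, 0.1]
grip_width: 0.0469
grasp_force: 0.0
```

Request:
{"name": "drive_tool", "arguments": {
  "deltas": [
    [[-0.03,-1,0,0,0,0],[-0.03,-1,0,0,0,0],[-0.03,-1,0,0,0,0],[-0.03,-1,0,0,0,0],[-0.03,-1,0,0,0,0]]
  ]
}}

```text
clock: 12.75
position: [0.5396, -0.0767, 0.2335]
ee_rot: [0.0, 0.178, 0.984, 0.0]
force: [-0.1, -0.2, 0.1]
grip_width: 0.0472
grasp_force: 0.0
```

Request:
{"name": "drive_tool", "arguments": {
  "deltas": [
    [[-0.03,-1,0.2,0,0,0],[-0.03,-1,0.5,0,0,0],[-0.03,-1,0.5,0,0,0],[-0.03,-1,0.5,0,0,0],[-0.03,-1,0.5,0,0,0]]
  ]
}}

```text
clock: 13.38
position: [0.4993, -0.1949, 0.1782]
ee_rot: [0.0, 0.177, 0.984, 0.0]
force: [0.2, -0.1, 0.2]
grip_width: 0.0468
grasp_force: 0.0
```

Request:
{"name": "drive_tool", "arguments": {
  "deltas": [
    [[-0.03,-1,0.5,0,0,0],[-0.03,-1,0.5,0,0,0],[0,0,0,0,0,0],[0,0,0,0,0,0]]
  ]
}}

```text
clock: 13.88
position: [0.4841, -0.2408, 0.1537]
ee_rot: [0.0, 0.177, 0.984, 0.0]
force: [1.1, 0.4, -0.1]
grip_width: 0.0472
grasp_force: 0.0
```

```bash
cp w.npz wcase.npz; python3 - <<'E'
from h import *
s,im,d,W=wrist("w4.png"); print(s["position"],s["ee_rot"],s["clock"])
m=(W[...,2]>.007)&(W[...,2]<.05)&(W[...,0]>.40)&(W[...,0]<.60)&(W[...,1]<-.05)&(W[...,1]>-.35)
n,l,st,c=cv2.connectedComponentsWithStats(m.astype(np.uint8));k=1+np.argmax(st[1:,4]);print(st[k])
L=l==k;Q=W[L&(W[...,2]<.018)];r=cv2.minAreaRect(Q[:,:2].astype(np.float32));print("lid",r,np.median(Q[:,2]))
Q=W[L&(W[...,2]>.036)];rp=cv2.minAreaRect(Q[:,:2].astype(np.float32));print("pull",len(Q),rp,np.median(Q[:,2]))
R_=rot(s["ee_rot"]);print("tool y yaw",np.degrees(np.arctan2(R_[1,1],R_[0,1])),"to pull",loc(s,[*rp[0],.03]))
a=np.radians(r[2]);print("off along/across",(np.array(rp[0])-r[0])@np.array([[np.cos(a),-np.sin(a)],[np.sin(a),np.cos(a)]]))
E
```

```text
[ 0.48410768 -0.24079842  0.15370403] [5.64917000e-05 1.77486654e-01 9.84123203e-01 7.83552049e-05] 13.875
[  254   153   184    65 10314]
lid ((0.49614667892456055, -0.21509891748428345), (0.20037680864334106, 0.07086074352264404), 67.97074127197266) 0.010863836642588567
pull 612 ((0.4847811758518219, -0.24237962067127228), (0.012872328981757164, 0.046424031257629395), 69.289306640625) 0.04038504177582086
tool y yaw 69.55320309154168 to pull [-0.05 -0.05  4.95]
off along/across [-0.02955198  0.00030329]
```

View pics/w4.png

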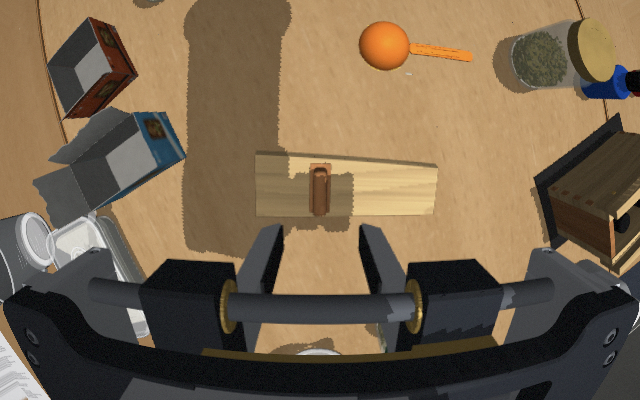

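The picture shows the lid from (256,152) to (437,214), its narrow end right, and the pull at (319,190) between the fingers. I'll fit the lid's axis from its two long edges.

```bash
python3 - <<'E'
from h import *
f=np.load("w.npz");W=f["W"]
m=(W[...,2]>.006)&(W[...,2]<.05)&(W[...,0]>.40)&(W[...,0]<.60)&(W[...,1]<-.05)&(W[...,1]>-.35)
n,l,st,c=cv2.connectedComponentsWithStats(m.astype(np.uint8));k=1+np.argmax(st[1:,4]);L=l==k
T=[];B=[]
for u in range(262,432):
    r=np.where(L[:,u])[0]
    T.append(W[r[0]+1,u,:2]);B.append(W[r[-1]-1,u,:2])
def fit(p):
    vx,vy,x,y=cv2.fitLine(np.array(p,np.float32),cv2.DIST_HUBER,0,.001,.001).ravel()
    if vy<0: vx,vy=-vx,-vy
    return np.array([vx,vy]),np.array([x,y])
for p in(T,B): print(np.degrees(np.arctan2(*fit(p)[0][::-1])),fit(p)[1])
t,b=fit(T),fit(B);e=t[0]+b[0];e/=np.linalg.norm(e);print("axis yaw",np.degrees(np.arctan2(e[1],e[0])))
nn=np.array([-e[1],e[0]])
Q=W[L&(W[...,2]<.018)][:,:2];O=np.array([.4848,-.2424]);x=(Q-O)@e;print("x range rel pull",np.percentile(x,[.2,99.8]))
for x0 in(-.05,.03,.1):
    print(x0,[float((P+d*((x0-(P-O)@e)/(d@e))-O)@nn) for d,P in(t,b)])
E
```

```text
65.74573 [ 0.46694097 -0.20479651]
0.0 [0. 0.]
axis yaw 65.74573
x range rel pull [-0.06997111  0.12861719]
-0.05 [0.03172965908992878, nan]
0.03 [0.031729659089928794, nan]
0.1 [0.03172965908992879, nan]<stdin>:18: RuntimeWarning: divide by zero encountered in scalar divide
<stdin>:18: RuntimeWarning: invalid value encountered in multiply
```

```bash
python3 - <<'E'
from h import *
f=np.load("w.npz");W=f["W"]
m=(W[...,2]>.006)&(W[...,2]<.05)&(W[...,0]>.40)&(W[...,0]<.60)&(W[...,1]<-.05)&(W[...,1]>-.35)
n,l,st,c=cv2.connectedComponentsWithStats(m.astype(np.uint8));k=1+np.argmax(st[1:,4]);L=l==k
for i in(0,-1):
    p=np.array([W[np.where(L[:,u])[0][i],u] for u in range(265,430)]);p=p[np.isfinite(p).all(1)]
    c=np.polyfit(p[:,1],p[:,0],1);r=np.polyval(c,p[:,1])-p[:,0];g=abs(r)<.003;c=np.polyfit(p[g,1],p[g,0],1)
    print(len(p),g.sum(),"yaw",90-np.degrees(np.arctan(c[0])),"x at y=-.2424",np.polyval(c,-.2424),r.std())
E
```

```text
165 165 yaw 65.79884347191425 x at y=-.2424 0.44913452368601253 0.0004612923043615347
165 156 yaw 70.42331474710878 x at y=-.2424 0.5186584492875899 0.0023132412059574075
```

Request:
{"name": "drive_tool", "arguments": {
  "deltas": [
    [[-0.04,-0.05,0.9,0,0,0.25],[0,0,1,0,0,0],[0,0,1,0,0,0],[0,0,1,0,0,0],[0,0,1,0,0,0]]
  ]
}}

```text
clock: 14.55
position: [0.4853, -0.2415, 0.0306]
ee_rot: [0.0, 0.189, 0.982, 0.0]
force: [-0.6, 0.3, 0.3]
grip_width: 0.0471
grasp_force: 0.0
```

Request:
{"name": "drive_tool", "arguments": {
  "deltas": [
    [[0,0,0.3,0,0,0],[0,0,0.24,0,0,0],[0,0,0,0,0,0]]
  ]
}}

```text
clock: 14.92
position: [0.4849, -0.2424, 0.0179]
ee_rot: [0.0, 0.19, 0.982, 0.0]
force: [0.7, -1.0, -0.1]
grip_width: 0.0468
grasp_force: 0.0
```

Request:
{"name": "drive_tool", "arguments": {
  "deltas": [
    [[0,0,0,0,0,0],[0,0,0,0,0,0],[0,0,0,0,0,0],[0,0,0,0,0,0],[0,0,0,0,0,0]]
  ],
  "grip": 0,
  "squeeze": 45
}}

```text
clock: 15.55
position: [0.4847, -0.2424, 0.0176]
ee_rot: [0.0, 0.19, 0.982, 0.0]
force: [-0.9, 0.9, 4.5]
grip_width: 0.0136
grasp_force: 45.0
```

The lid is gripped. Now I'll refine the case pose from the clear view saved in wcase.npz.

```bash
python3 - <<'E'
from h import *
f=np.load("wcase.npz");W=f["W"]
C=np.array([.612,.1385])
def run(yaw):
    a=np.radians(yaw);ex=np.array([np.cos(a),np.sin(a)]);ey=np.array([-ex[1],ex[0]])
    q=(W[...,:2]-C)@np.c_[ex,ey]
    m=(W[...,2]>.126)&(W[...,2]<.137)&(abs(q[...,0])<.1)&(abs(q[...,1])<.06)
    n,l,st,c=cv2.connectedComponentsWithStats(m.astype(np.uint8))
    for s in(1,-1):
        g=m&(q[...,1]*s>0); us=np.where(g.sum(0)>3)[0]
        for nm,i in(("top",0),("bot",-1)):
            p=np.array([q[np.where(g[:,u])[0][i],u] for u in us])
            k=np.abs(p[:,1]-np.median(p[:,1]))<.008;p=p[k]
            cc=np.polyfit(p[:,0],p[:,1],1);r=abs(np.polyval(cc,p[:,0])-p[:,1])<.0025;cc=np.polyfit(p[r,0],p[r,1],1)
            print("side",s,nm,r.sum(),"slope",cc[0].round(4),"y at 0",cc[1].round(4))
        print("x ends",np.percentile(q[g][:,0],[.3,99.7]).round(4))
run(100.3)
E
```

```text
side 1 top 196 slope -0.0036 y at 0 0.045
side 1 bot 195 slope -0.0411 y at 0 0.0305
x ends [-0.0906  0.0921]
side -1 top 137 slope 0.0403 y at 0 -0.0322
side -1 bot 127 slope 0.0027 y at 0 -0.0463
x ends [-0.0907  0.0918]
```

Request:
{"name": "drive_tool", "arguments": {
  "deltas": [
    [[0,0,-0.6,0,0,0],[0,0,-1,0,0,0],[0,0,-1,0,0,0],[0,0,-1,0,0,0],[0,0,-1,0,0,0]]
  ]
}}

```text
clock: 16.18
position: [0.4843, -0.2425, 0.1341]
ee_rot: [0.0, 0.19, 0.982, -0.0]
force: [-0.1, -0.1, -1.5]
grip_width: 0.0138
grasp_force: 45.0
```

Request:
{"name": "drive_tool", "arguments": {
  "deltas": [
    [[0,0,-1,0,0,-0.9],[0,0,-0.2,0,0,-0.9],[0,0,0,0,0,-0.9],[0,0,0,0,0,-0.9],[0,0,0,0,0,-0.9]]
  ]
}}

```text
clock: 16.8
position: [0.4843, -0.2426, 0.1633]
ee_rot: [0.0, -0.035, 0.999, -0.0]
force: [0.0, -0.3, -1.3]
grip_width: 0.0136
grasp_force: 45.0
```

Request:
{"name": "drive_tool", "arguments": {
  "deltas": [
    [[0,0,0,0,0,-0.9],[0,0,0,0,0,-0.22],[0,0,0,0,0,0]]
  ]
}}

```text
clock: 17.18
position: [0.4845, -0.2425, 0.1629]
ee_rot: [0.0, -0.089, 0.996, -0.0]
force: [0.2, -0.1, -1.3]
grip_width: 0.0134
grasp_force: 45.0
```

Request:
{"name": "drive_tool", "arguments": {
  "deltas": [
    [[-0.97,0.59,0,0,0,0],[-0.97,0.59,0,0,0,0],[-0.97,0.59,0,0,0,0],[-0.97,0.59,0,0,0,0],[-0.97,0.59,0,0,0,0]]
  ]
}}

```text
clock: 17.8
position: [0.5917, -0.1472, 0.1626]
ee_rot: [-0.0, -0.09, 0.996, -0.0]
force: [0.4, 0.6, -1.6]
grip_width: 0.0139
grasp_force: 45.0
```

Request:
{"name": "drive_tool", "arguments": {
  "deltas": [
    [[-0.97,0.59,0,0,0,0],[-0.97,0.59,0,0,0,0],[-0.97,0.59,0,0,0,0],[0,0,0.4,0,0,0],[0,0,0,0,0,0]]
  ]
}}

```text
clock: 18.42
position: [0.6536, -0.0916, 0.1514]
ee_rot: [-0.001, -0.09, 0.996, -0.0]
force: [-1.4, -0.1, -2.3]
grip_width: 0.0135
grasp_force: 45.0
```

```bash
cat >> h.py <<'E'
CC=np.array([.6127,.1393]);CA=np.radians(100.3);EX=np.array([np.cos(CA),np.sin(CA)]);EY=np.array([-EX[1],EX[0]])
def rep(s):
    R_=rot(s["ee_rot"]);q=s["position"][:2]-CC
    print("t",s["clock"],"lid x %.4f y %.4f z %.4f"%(q@EX+.03,q@EY,s["position"][2]-.0176),"yaw err deg %.2f"%(np.degrees(np.arctan2(R_[1,1],R_[0,1]))-100.3),
     "Fx %.1f Fy %.1f Fz %.1f"%(s["force"][:2]@EX,s["force"][:2]@EY,s["force"][2]),"tilt",R_[:2,2].round(4),s["ft_torque"].round(2))
E
python3 - <<'E'
from h import *
s,im,d,W=wrist("w5.png");rep(s)
# lid flatness: fit plane on lid top
R_=rot(s["ee_rot"]);q=(W-s["position"])@R_
m=(abs(q[...,2]-.0056)<.012)&(abs(q[...,0])<.03)&(q[...,1]>.015)&(q[...,1]<.12)
Q=q[m];A=np.c_[Q[:,:2],np.ones(len(Q))];print(len(Q),np.linalg.lstsq(A,Q[:,2],rcond=None)[0] if len(Q) else 0)
E
```

```text
t 18.425 lid x -0.2045 y 0.0010 z 0.1338 yaw err deg 0.00 Fx 0.2 Fy 1.4 Fz -2.3 tilt [-0.0021 -0.0004] [-0.    0.02 -0.05]
10862 [0.015404   0.00758085 0.00645006]
```

View pics/w5.png

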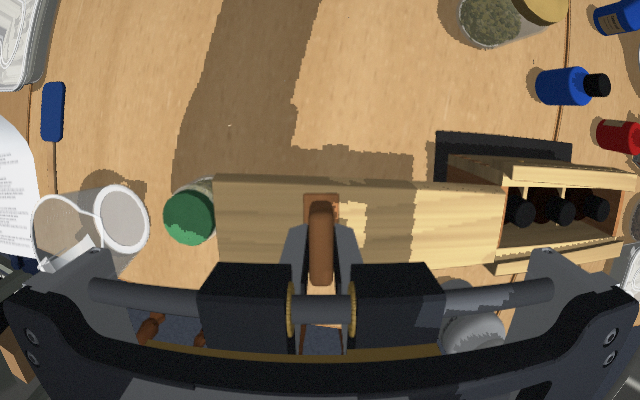

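The lid's nose at (505,225) points straight into the case mouth, level and centred to 1 mm. I'll lower it and slide in.

Request:
{"name": "drive_tool", "arguments": {
  "deltas": [
    [[-0.04,0,0.25,0,0,0],[0,0,0.25,0,0,0],[0,0,0,0,0,0],[0,0.3,0,0,0,0],[0,0.4,0,0,0,0]]
  ]
}}

```text
clock: 19.1
position: [0.6521, -0.0736, 0.1401]
ee_rot: [0.0, -0.09, 0.996, 0.0]
force: [0.1, -0.5, -2.6]
grip_width: 0.0136
grasp_force: 45.0
```

Request:
{"name": "drive_tool", "arguments": {
  "deltas": [
    [[0,0.4,0,0,0,0],[0,0.4,0,0,0,0],[0,0.4,0,0,0,0],[0,0.4,0,0,0,0],[0,0,0,0,0,0]]
  ]
}}

```text
clock: 19.73
position: [0.6449, -0.0337, 0.14]
ee_rot: [-0.0, -0.091, 0.996, 0.0]
force: [-0.4, -0.7, -2.2]
grip_width: 0.0137
grasp_force: 45.0
```

```bash
python3 -c "
from h import *
rep(env.sense())"
```

```text
t 19.725 lid x -0.1460 y -0.0008 z 0.1224 yaw err deg 0.10 Fx -0.6 Fy 0.5 Fz -2.2 tilt [-0.0001  0.0003] [-0.01 -0.05 -0.06]
```

Request:
{"name": "drive_tool", "arguments": {
  "deltas": [
    [[0.02,0.1,0.04,0,0,0],[0,0.3,0.04,0,0,0],[0,0.4,0,0,0,0],[0,0.4,0,0,0,0],[0,0,0,0,0,0]]
  ]
}}

```text
clock: 20.35
position: [0.639, -0.004, 0.138]
ee_rot: [-0.0, -0.091, 0.996, 0.0]
force: [1.0, -1.4, -1.5]
grip_width: 0.0138
grasp_force: 45.0
```

```bash
python3 -c "
from h import *
rep(env.sense())"
```

```text
t 20.35 lid x -0.1157 y -0.0002 z 0.1204 yaw err deg 0.11 Fx -1.5 Fy -0.8 Fz -1.5 tilt [-0.0001  0.0004] [-0.04 -0.05  0.  ]
```

Request:
{"name": "drive_tool", "arguments": {
  "deltas": [
    [[0,0.2,0.03,0,0,0],[0,0.2,0.02,0,0,0],[0,0.2,0,0,0,0],[0,0,0,0,0,0]]
  ]
}}

```text
clock: 20.85
position: [0.6363, 0.0099, 0.1367]
ee_rot: [-0.0, -0.09, 0.996, 0.0]
force: [0.2, -0.4, -1.3]
grip_width: 0.0136
grasp_force: 45.0
```

```bash
python3 -c "
from h import *
rep(env.sense())"
```

```text
t 20.85 lid x -0.1015 y -0.0001 z 0.1191 yaw err deg 0.06 Fx -0.4 Fy -0.2 Fz -1.3 tilt [-0.0002  0.0002] [ 0.02 -0.02  0.03]
```

Request:
{"name": "drive_tool", "arguments": {
  "deltas": [
    [[0,0.3,0.02,0,0,0],[0,0.4,0,0,0,0],[0,0.4,0,0,0,0],[0,0.3,0,0,0,0],[0,0,0,0,0,0]]
  ]
}}

```text
clock: 21.48
position: [0.6303, 0.0453, 0.1366]
ee_rot: [0.0, -0.091, 0.996, 0.0]
force: [-0.1, 0.4, 5.7]
grip_width: 0.0136
grasp_force: 45.0
```

```bash
python3 -c "
from h import *
rep(env.sense())"
```

```text
t 21.475 lid x -0.0656 y -0.0005 z 0.1190 yaw err deg 0.09 Fx 0.4 Fy 0.1 Fz 5.7 tilt [0.0006 0.0007] [ 0.14  0.08 -0.03]
```

Request:
{"name": "drive_tool", "arguments": {
  "deltas": [
    [[0,0,-0.01,0,0,0],[0,0,0,0,0,0],[0,0,0,0,0,0]]
  ],
  "grip": 0.25
}}

```text
clock: 21.85
position: [0.63, 0.044, 0.1363]
ee_rot: [-0.0, -0.09, 0.996, 0.0]
force: [0.1, -0.1, 0.7]
grip_width: 0.0236
grasp_force: 0.0
```

Request:
{"name": "drive_tool", "arguments": {
  "deltas": [
    [[0,0.1,0,0,0,0],[0,0.1,0,0,0,0],[0,0.1,0,0,0,0],[0,0.1,0,0,0,0],[0,0,0,0,0,0]]
  ]
}}

```text
clock: 22.48
position: [0.6283, 0.0539, 0.1365]
ee_rot: [-0.0, -0.09, 0.996, 0.0]
force: [0.5, 0.0, 0.2]
grip_width: 0.0235
grasp_force: 0.0
```

```bash
python3 -c "
from h import *
rep(env.sense())"
```

```text
t 22.475 lid x -0.0568 y -0.0001 z 0.1189 yaw err deg 0.04 Fx -0.0 Fy -0.5 Fz 0.2 tilt [-0.0001  0.0001] [ 0.02 -0.    0.06]
```

Request:
{"name": "drive_tool", "arguments": {
  "deltas": [
    [[0,0.2,0,0,0,0],[0,0.2,0,0,0,0],[0,0.2,0,0,0,0],[0,0.2,0,0,0,0],[0,0,0,0,0,0]]
  ]
}}

```text
clock: 23.1
position: [0.6247, 0.074, 0.1364]
ee_rot: [-0.0, -0.09, 0.996, 0.0]
force: [-0.4, -0.1, 0.6]
grip_width: 0.0233
grasp_force: 0.0
```

Request:
{"name": "drive_tool", "arguments": {
  "deltas": [
    [[0,0.2,0,0,0,0],[0,0.2,0,0,0,0],[0,0.2,0,0,0,0],[0,0.2,0,0,0,0],[0,0,0,0,0,0]]
  ]
}}

```text
clock: 23.72
position: [0.621, 0.0937, 0.1364]
ee_rot: [-0.0, -0.09, 0.996, 0.0]
force: [0.4, 0.1, 0.2]
grip_width: 0.0233
grasp_force: 0.0
```

```bash
python3 - <<'E'
from h import *
s,im,d,W=wrist("w6.png");rep(s)
E
```

```text
t 23.725 lid x -0.0163 y -0.0001 z 0.1188 yaw err deg 0.07 Fx 0.1 Fy -0.4 Fz 0.2 tilt [-0.0001  0.0003] [ 0.02 -0.01  0.05]
```

View pics/w6.png

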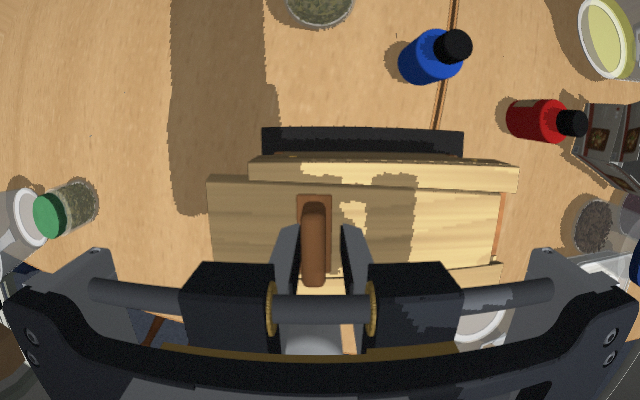

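The lid is in the ways at (355,225), still a little short of home, with the rear finger pushing on the pull. Now slow steps, watching the force.

Request:
{"name": "drive_tool", "arguments": {
  "deltas": [
    [[0,0.1,0,0,0,0],[0,0.1,0,0,0,0],[0,0.1,0,0,0,0],[0,0.05,0,0,0,0]]
  ]
}}

```text
clock: 24.28
position: [0.6195, 0.1016, 0.1364]
ee_rot: [-0.0, -0.09, 0.996, -0.0]
force: [-0.0, -3.1, 0.0]
grip_width: 0.0234
grasp_force: 1.1
```

Request:
{"name": "drive_tool", "arguments": {
  "deltas": [
    [[0,0.04,0,0,0,0],[0,0.04,0,0,0,0]]
  ]
}}

```text
clock: 24.52
position: [0.6191, 0.1033, 0.1364]
ee_rot: [-0.0, -0.09, 0.996, -0.0]
force: [-1.2, -3.8, 1.2]
grip_width: 0.0232
grasp_force: 1.7
```

Request:
{"name": "drive_tool", "arguments": {
  "deltas": [
    [[0,0.04,0,0,0,0],[0,0.04,0,0,0,0]]
  ]
}}

```text
clock: 24.78
position: [0.6188, 0.1051, 0.1365]
ee_rot: [-0.0, -0.09, 0.996, -0.0]
force: [-1.7, -4.8, 1.6]
grip_width: 0.0233
grasp_force: 2.4
```

Request:
{"name": "drive_tool", "arguments": {
  "deltas": [
    [[0,0.04,0,0,0,0],[0,0,0,0,0,0]]
  ]
}}

```text
clock: 25.02
position: [0.6186, 0.1061, 0.1365]
ee_rot: [-0.0, -0.09, 0.996, -0.0]
force: [-2.2, -5.6, 1.2]
grip_width: 0.0233
grasp_force: 2.2
```

Request:
{"name": "drive_tool", "arguments": {
  "deltas": [
    [[0,0.03,0,0,0,0],[0,0,0,0,0,0]]
  ]
}}

```text
clock: 25.28
position: [0.6184, 0.1068, 0.1364]
ee_rot: [-0.0, -0.09, 0.996, -0.0]
force: [-1.7, -4.7, 2.5]
grip_width: 0.0241
grasp_force: 2.4
```

Request:
{"name": "drive_tool", "arguments": {
  "deltas": [
    [[0,0.03,0,0,0,0],[0,0,0,0,0,0]]
  ]
}}

```text
clock: 25.52
position: [0.6183, 0.1075, 0.1364]
ee_rot: [-0.0, -0.09, 0.996, -0.0]
force: [-1.8, -5.7, 1.7]
grip_width: 0.024
grasp_force: 2.6
```

Request:
{"name": "drive_tool", "arguments": {
  "deltas": [
    [[0,0.03,0,0,0,0],[0,0,0,0,0,0]]
  ]
}}

```text
clock: 25.78
position: [0.6181, 0.1081, 0.1364]
ee_rot: [-0.0, -0.09, 0.996, -0.0]
force: [-2.8, -5.5, 1.5]
grip_width: 0.0235
grasp_force: 2.7
```

```bash
python3 -c "
from h import *
rep(env.sense())"
```

```text
t 25.775 lid x -0.0017 y 0.0003 z 0.1188 yaw err deg -0.00 Fx -5.0 Fy 3.7 Fz 1.5 tilt [-0.0005 -0.0006] [-1.4   0.49 -0.04]
```

Request:
{"name": "drive_tool", "arguments": {
  "deltas": [
    [[0.02,0.03,0,0,0,0],[0,0,0,0,0,0]]
  ]
}}

```text
clock: 26.02
position: [0.6177, 0.1099, 0.1365]
ee_rot: [0.0, -0.09, 0.996, 0.0]
force: [-0.3, -0.9, 0.3]
grip_width: 0.0236
grasp_force: 0.3
```

Request:
{"name": "drive_tool", "arguments": {
  "deltas": [
    [[0.01,0.03,0,0,0,0],[0,0,0,0,0,0]]
  ]
}}

```text
clock: 26.28
position: [0.6173, 0.1104, 0.1365]
ee_rot: [0.0, -0.09, 0.996, 0.0]
force: [-1.0, -0.7, -0.5]
grip_width: 0.0235
grasp_force: 0.0
```

```bash
python3 -c "
from h import *
rep(env.sense())"
```

```text
t 26.275 lid x 0.0008 y 0.0006 z 0.1189 yaw err deg 0.04 Fx -0.5 Fy 1.1 Fz -0.5 tilt [0.0001 0.0003] [0.   0.02 0.03]
```

Request:
{"name": "drive_tool", "arguments": {
  "deltas": [
    [[0,0.04,0,0,0,0],[0,0.04,0,0,0,0],[0,0,0,0,0,0]]
  ]
}}

```text
clock: 26.65
position: [0.6169, 0.1121, 0.1365]
ee_rot: [0.0, -0.09, 0.996, 0.0]
force: [0.8, -1.2, 0.5]
grip_width: 0.0235
grasp_force: 0.4
```

Request:
{"name": "drive_tool", "arguments": {
  "deltas": [
    [[0,0.04,0,0,0,0],[0,0,0,0,0,0]]
  ]
}}

```text
clock: 26.9
position: [0.6168, 0.113, 0.1365]
ee_rot: [0.0, -0.09, 0.996, -0.0]
force: [0.1, -1.2, 0.9]
grip_width: 0.0232
grasp_force: 0.6
```

Request:
{"name": "drive_tool", "arguments": {
  "deltas": [
    [[0,0.03,0,0,0,0],[0,0,0,0,0,0]]
  ]
}}

```text
clock: 27.15
position: [0.6167, 0.1137, 0.1365]
ee_rot: [0.0, -0.09, 0.996, -0.0]
force: [0.6, -1.9, 2.0]
grip_width: 0.0235
grasp_force: 0.9
```

```bash
python3 -c "
from h import *
rep(env.sense())"
```

```text
t 27.15 lid x 0.0041 y 0.0007 z 0.1189 yaw err deg 0.02 Fx -2.0 Fy -0.2 Fz 2.0 tilt [ 0.     -0.0001] [-0.36 -0.09  0.03]
```

Request:
{"name": "drive_tool", "arguments": {
  "deltas": [
    [[0,0.04,0,0,0,0],[0,0,0,0,0,0]]
  ]
}}

```text
clock: 27.4
position: [0.6165, 0.1148, 0.1365]
ee_rot: [0.0, -0.09, 0.996, 0.0]
force: [0.4, -1.8, 1.2]
grip_width: 0.0235
grasp_force: 0.9
```

Request:
{"name": "drive_tool", "arguments": {
  "deltas": [
    [[0,0.04,0,0,0,0],[0,0,0,0,0,0]]
  ]
}}

```text
clock: 27.65
position: [0.6163, 0.1158, 0.1365]
ee_rot: [-0.0, -0.09, 0.996, -0.0]
force: [0.2, -3.1, 2.6]
grip_width: 0.0232
grasp_force: 1.1
```

Request:
{"name": "drive_tool", "arguments": {
  "deltas": [
    [[0,0.03,0,0,0,0],[0,0,0,0,0,0]]
  ]
}}

```text
clock: 27.9
position: [0.6162, 0.1165, 0.1365]
ee_rot: [0.0, -0.09, 0.996, -0.0]
force: [1.4, -2.1, 2.1]
grip_width: 0.0231
grasp_force: 1.2
```

Request:
{"name": "drive_tool", "arguments": {
  "deltas": [
    [[0,0.04,0,0,0,0],[0,0,0,0,0,0]]
  ]
}}

```text
clock: 28.15
position: [0.6159, 0.1174, 0.1365]
ee_rot: [-0.0, -0.09, 0.996, -0.0]
force: [1.2, -3.6, 2.5]
grip_width: 0.0232
grasp_force: 1.4
```

Request:
{"name": "drive_tool", "arguments": {
  "deltas": [
    [[0,0.03,0,0,0,0],[0,0,0,0,0,0]]
  ]
}}

```text
clock: 28.4
position: [0.6158, 0.1181, 0.1365]
ee_rot: [-0.0, -0.09, 0.996, -0.0]
force: [-0.5, -3.6, 2.9]
grip_width: 0.0237
grasp_force: 1.8
```

Request:
{"name": "drive_tool", "arguments": {
  "deltas": [
    [[0,0.03,0,0,0,0],[0,0,0,0,0,0]]
  ]
}}

```text
clock: 28.65
position: [0.6156, 0.1188, 0.1365]
ee_rot: [-0.0, -0.09, 0.996, -0.0]
force: [-1.0, -5.2, 2.5]
grip_width: 0.0233
grasp_force: 2.2
```

```bash
python3 -c "
from h import *
rep(env.sense())"
```

```text
t 28.65 lid x 0.0093 y 0.0008 z 0.1189 yaw err deg 0.02 Fx -5.0 Fy 1.9 Fz 2.5 tilt [-0.0001 -0.0002] [-1.05  0.1  -0.07]
```

Request:
{"name": "drive_tool", "arguments": {
  "deltas": [
    [[0.02,0.03,0,0,0,0],[0.01,0,0,0,0,0]]
  ]
}}

```text
clock: 28.9
position: [0.6154, 0.1194, 0.1365]
ee_rot: [0.001, -0.09, 0.996, -0.0]
force: [5.9, -4.9, -0.2]
grip_width: 0.0236
grasp_force: 2.6
```

Request:
{"name": "drive_tool", "arguments": {
  "deltas": [
    [[0,0.03,0,0,0,0],[0,0,0,0,0,0]]
  ]
}}

```text
clock: 29.15
position: [0.6154, 0.1195, 0.1365]
ee_rot: [0.001, -0.09, 0.996, -0.0]
force: [5.1, -7.2, -0.6]
grip_width: 0.0235
grasp_force: 4.1
```

```bash
python3 -c "
from h import *
rep(env.sense())"
```

```text
t 29.15 lid x 0.0100 y 0.0009 z 0.1189 yaw err deg -0.01 Fx -8.0 Fy -3.8 Fz -0.6 tilt [ 0.0013 -0.0008] [-1.7 -1.2 -0. ]
```

Request:
{"name": "drive_tool", "arguments": {
  "deltas": [
    [[-0.02,0,0,0,0,0],[0,0.01,0,0,0,0],[0,0,0,0,0,0]]
  ]
}}

```text
clock: 29.52
position: [0.6154, 0.1197, 0.1365]
ee_rot: [0.0, -0.09, 0.996, -0.0]
force: [2.3, -8.8, 1.3]
grip_width: 0.0237
grasp_force: 4.2
```

```bash
python3 -c "
from h import *
rep(env.sense())"
```

```text
t 29.525 lid x 0.0102 y 0.0008 z 0.1189 yaw err deg -0.02 Fx -9.1 Fy -0.7 Fz 1.3 tilt [ 0.0004 -0.0009] [-1.84 -0.49  0.04]
```

Binding begins, with the push along x at about 9 N. A few fine steps more towards about 13 N.

Request:
{"name": "drive_tool", "arguments": {
  "deltas": [
    [[0,0.02,0,0,0,0],[0,0,0,0,0,0]]
  ]
}}

```text
clock: 29.78
position: [0.6154, 0.1197, 0.1365]
ee_rot: [0.0, -0.089, 0.996, -0.001]
force: [2.6, -10.0, 1.3]
grip_width: 0.0235
grasp_force: 5.1
```

Request:
{"name": "drive_tool", "arguments": {
  "deltas": [
    [[0,0.02,0,0,0,0],[0,0,0,0,0,0]]
  ]
}}

```text
clock: 30.02
position: [0.6154, 0.1197, 0.1365]
ee_rot: [0.0, -0.089, 0.996, -0.001]
force: [3.8, -12.1, 1.2]
grip_width: 0.0234
grasp_force: 6.1
```

```bash
python3 -c "
from h import *
rep(env.sense())"
```

```text
t 30.025 lid x 0.0102 y 0.0008 z 0.1189 yaw err deg -0.06 Fx -12.6 Fy -1.6 Fz 1.2 tilt [ 0.0007 -0.0018] [-2.72 -0.79 -0.05]
```

Request:
{"name": "drive_tool", "arguments": {
  "deltas": [
    [[-0.01,0.01,0,0,0,0],[0,0,0,0,0,0],[0,0,0,0,0,0]]
  ]
}}

```text
clock: 30.4
position: [0.6154, 0.1197, 0.1365]
ee_rot: [0.0, -0.089, 0.996, -0.001]
force: [2.5, -13.1, 3.4]
grip_width: 0.0237
grasp_force: 6.5
```

```bash
python3 -c "
from h import *
rep(env.sense())"
```

```text
t 30.4 lid x 0.0103 y 0.0008 z 0.1189 yaw err deg -0.07 Fx -13.4 Fy -0.1 Fz 3.4 tilt [ 0.0003 -0.002 ] [-3.01 -0.47 -0.02]
```

13.4 N along x, seated. Backing off and lifting clear.

Request:
{"name": "drive_tool", "arguments": {
  "deltas": [
    [[0,-0.06,0,0,0,0],[0,-0.08,0,0,0,0],[0,-0.08,0,0,0,0],[0,0,0,0,0,0]]
  ]
}}

```text
clock: 30.9
position: [0.616, 0.1167, 0.1364]
ee_rot: [-0.0, -0.09, 0.996, 0.0]
force: [0.6, 0.1, -0.3]
grip_width: 0.0236
grasp_force: 0.0
```

```bash
python3 -c "
from h import *
rep(env.sense())"
```

```text
t 30.9 lid x 0.0071 y 0.0008 z 0.1188 yaw err deg 0.03 Fx -0.0 Fy -0.6 Fz -0.3 tilt [-0.0002  0.0002] [ 0.04 -0.   -0.03]
```

Request:
{"name": "drive_tool", "arguments": {
  "deltas": [
    [[0,0,-0.3,0,0,0],[0,0,-0.6,0,0,0],[0,0,-1,0,0,0],[0,0,-1,0,0,0],[0,0,-1,0,0,0]]
  ]
}}

```text
clock: 31.52
position: [0.6162, 0.1165, 0.236]
ee_rot: [0.0, -0.09, 0.996, 0.0]
force: [-0.5, 0.5, -0.3]
grip_width: 0.0235
grasp_force: 0.0
```

Request:
{"name": "drive_tool", "arguments": {
  "deltas": [
    [[0,0,0,0,0,0],[0,0,0,0,0,0],[0,0,0,0,0,0]]
  ]
}}

```text
clock: 31.9
position: [0.6157, 0.1164, 0.2333]
ee_rot: [-0.001, -0.09, 0.996, -0.0]
force: [0.2, -0.2, -0.2]
grip_width: 0.0237
grasp_force: 0.0
```

```bash
python3 - <<'E'
from h import *
s,im,d,W=wrist("w7.png");rep(s)
q=(W[...,:2]-CC)@np.c_[EX,EY]
m=(W[...,2]>.155)&(W[...,2]<.167)&(abs(q[...,0])<.1)&(abs(q[...,1])<.05)
print("pull",m.sum(),cv2.minAreaRect(q[m].astype(np.float32)),np.median(W[m][:,2]))
m=(abs(W[...,2]-.131)<.004)&(abs(q[...,0])<.13)&(abs(q[...,1])<.026)
print("lid top",m.sum(),q[m].min(0),q[m].max(0),np.median(W[m][:,2]))
E
```

```text
t 31.9 lid x 0.0069 y 0.0011 z 0.2157 yaw err deg 0.02 Fx -0.2 Fy -0.1 Fz -0.2 tilt [-0.0011 -0.0004] [ 0.04 -0.   -0.01]
pull 790 ((-0.025637395679950714, 0.0002914443612098694), (0.013091234490275383, 0.044253602623939514), 0.27203792333602905) 0.15934831994407145
lid top 9887 [-0.0954423  -0.02599485] [0.10500655 0.02599938] 0.12990866630280273
```

View pics/w7.png

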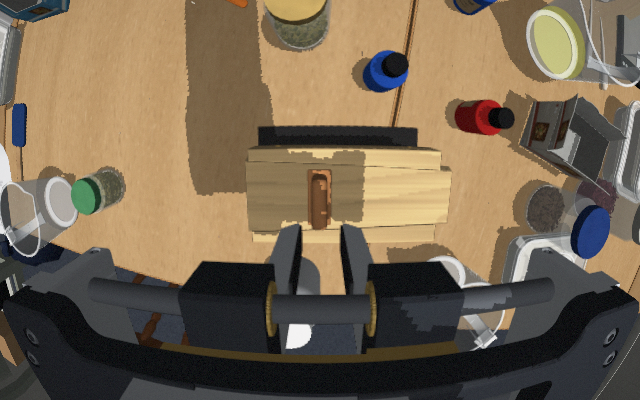

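The lid sits at (348,195), flush between the ribs at x ≈ +4.5 mm and square. The gripper is clear, so I'm handing in.

```bash
python3 -c "
from station import env
print(env.job_done())"
```

```text
the job is handed in; nothing more can be done
None
```

I handed the job in at about 32 s: the amber bottle stands in the middle place, and the lid was pushed tight at about 13 N and sits about 4.5 mm past the case's origin. The gripper is clear and I saw nothing else shifted, but the hand-in returned no verdict, so I can't confirm it passed.

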